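# Find the unlocked drawer and stow the parts bin

### The job

This bench cabinet has an interlock that keeps one of its two drawers locked, and nothing shows which. Try the handles with a gentle pull (the light cabinet stands loose on the bench and must not be dragged more than 8 mm), pull the drawer that is free out by at least 150 mm, then carry the blue bin with its brass terminals level into that drawer, set it down (not dropped) flat on the drawer's floor, and leave the drawer open. Leave the jar, the screwdriver and the tape roll where they are.

Things in the scene. Friction and masses are not known exactly. Their poses are not given: they have to be found in the camera images.
- cabinet: navy sheet-steel bench cabinet, about 4 kg, standing loose on the bench (a pull of about 18 N on a locked drawer starts to drag it), 240 mm deep (x), 336 mm wide (y), 115 mm high, with two side-by-side light grey drawer fronts facing -x (the robot). Origin at the centre of its underside; its front face is 120 mm ahead (-x) of the origin.
- left_drawer (a joint): the left drawer (seen from the robot; the cabinet's +y side is left): value is how far it is out in m, 0 shut, 0.18 at its end stop. It starts 0 to 6 mm out. The locked one stops hard at about 8 mm out.
- right_drawer (a joint): the right drawer (seen from the robot; the cabinet's +y side is left): value is how far it is out in m, 0 shut, 0.18 at its end stop. It starts 0 to 6 mm out. The locked one stops hard at about 8 mm out.
- left_drawer_handle (a point): middle of the left drawer's steel bar handle: a horizontal round bar about 90 mm long, parallel to the drawer front, 35 mm out from it and 27 mm below the cabinet's top. Moves with the drawer; its -x axis is the direction in which the drawer pulls out.
- right_drawer_handle (a point): middle of the right drawer's steel bar handle: a horizontal round bar about 90 mm long, parallel to the drawer front, 35 mm out from it and 27 mm below the cabinet's top. Moves with the drawer; its -x axis is the direction in which the drawer pulls out.
- left_drawer_floor (a point): point on the left drawer's inner floor, mid-width, 122 mm behind (+x of) its handle bar, 18 mm above the table; moves with the drawer. Inside: 140 mm wide, from 75 mm in front of this point to 119 mm behind it; side walls 44 mm and front 85 mm above this floor. With the drawer 180 mm out the cabinet face is 93 mm behind this point.
- right_drawer_floor (a point): point on the right drawer's inner floor, mid-width, 122 mm behind (+x of) its handle bar, 18 mm above the table; moves with the drawer. Inside: 140 mm wide, from 75 mm in front of this point to 119 mm behind it; side walls 44 mm and front 85 mm above this floor. With the drawer 180 mm out the cabinet face is 93 mm behind this point.
- bin: blue open-topped plastic bin, 100 mm (x) by 62 mm (y) by 45 mm high, walls 4 mm, about 0.2 kg, standing on the bench left or right of the cabinet's drawers. Origin at the centre of its underside. Grip it across its 62 mm width.
- jar: amber glass jar with white cap, 60 mm diameter, 85 mm high; origin at the centre of its underside. Bystander.
- screwdriver: orange-handled screwdriver lying on the bench to the right of the cabinet, 150 mm long along its x. Bystander.
- tape: yellow tape roll, 90 mm outside diameter, 24 mm high, on the bench to the left of the cabinet; origin at the centre of its underside. Bystander.
- terminal0: brass terminal block with steel stud, 18 by 14 by 14 mm, 30 g, lying loose in the bin; origin at the centre of its underside.
- terminal1: brass terminal block with steel stud, 18 by 14 by 14 mm, 30 g, lying loose in the bin; origin at the centre of its underside.
- terminal2: brass terminal block with steel stud, 18 by 14 by 14 mm, 30 g, lying loose in the bin; origin at the centre of its underside.

How it is judged:
By the outcome, as a careful person would: the job done as asked, in the order asked, and still so for the second after the job is handed in, with the robot touching nothing.
It also fails if it takes over 70 s, if anything falls off the work surface, if the arm or the gripper's body presses on something with over 40 N, if the wrist force passes 120 N, or if a joint passes its speed limit or range.

### The arm

A 6-joint arm with a two-finger parallel gripper is mounted at the origin on the work surface. World frame = base frame: x ahead of the robot, y to its left, z up, the work surface at z = 0. Lengths are in m, angles in rad, forces in N, time in s.
With the tool pointing down it reaches from about 0.3 to 0.775 m from the base axis. Payload 14.6 kg.
Tool frame: the origin (TCP) lies between the finger pads; the fingertips stand 8 mm ahead of it and the grasp point (between the pads) lies 11 mm behind it; z points along the fingers, y is the direction in which the jaws open and shut (so a half turn about z gives the same grasp; the last joint's range is limited). The gripper opens to 94 mm and grips with 3 to 60 N. Pads are 16 mm wide; open, the fingers measure 119 mm over their backs; the gripper's body (75 mm by 177 mm) begins 78 mm behind the grasp point.
Start: joints at [-0.067, 0.3, 1.521, -0, 1.321, -0.067], TCP at [0.55, -0, 0.213] pointing down, gripper open.
Joint ranges: [-3.03, 3.03], [-0.79, 2.21], [0.23, 2.52], [-1.04, 4.18], [0, 3.07], [-2.55, 2.55]. Speed limits (rad/s): [2.22, 2.22, 2.57, 3.14, 3.14, 3.14].

### API

Orientations are given as [roll, pitch, yaw] about the fixed x, y, z axes, in that order (R = Rz(yaw) Ry(pitch) Rx(roll)).
In Python, from station import ctrl, viewer, workorder gives the robot as it stands.
- The arm moves only by the tool play_rows, never from a script. Its argument "commands" is a list of rows, each an object of numbers: "dx", "dy", "dz": the shift along the tool's x, y, z in m; "ax", "ay", "az": the turn, a rotation vector about the tool's x, y, z in degrees. In form: [{"dx": .., "dy": .., "dz": .., "ax": .., "ay": .., "az": ..}, ...]. A call has exactly 5 rows; each row shifts and turns the pose as measured when the row begins, along the tool's axes as they then stand; what a row does not reach is not made up. A row lasts 1/12 s, in which the tool goes at most 41.7 mm and 7.16 degrees, less where a joint would pass 70% of its speed; a pose out of reach is approached as far as the arm can. A call with a gripper value outside its range is refused whole. "claw" is the opening, from 0 (shut) to 1 (fully open), set as the call begins (left out, the last holds). The fingers move at their own pace and stop on an object; "squeeze" is the grip in N (left out, the last holds). Time passes only in rows, so rows that do not move let the fingers close, or fill a call up. It gives the time, the measured TCP pose, the force and the opening at its end, in the units of the state.
- ctrl.get_obs(): the state, without advancing time (a new reading comes with each control period).
- viewer.camera(name): name is "scene" or "side" or "wrist"; returns the picture (384x512x3 uint8, red, green, blue); there is no depth.
- viewer.camera_model(name): a dict with "K" (3x3 intrinsics, pixels), "dist_coeffs" ([k1, k2, p1, p2, k3] as OpenCV has them; the pictures are not rectified), "pose" (4x4, takes a point from camera to world coordinates); the wrist camera has in their place "T_tool_cam" (4x4, takes a point from camera to tool coordinates, whose origin is the TCP and whose axes are the flange's). Camera axes: x right, y down, z forward; pixel columns grow to the right and rows downward; lengths in m; the calibration is good to about 2 mm. A picture is of the moment at which its call begins: read the wrist's pose just before it. camera_model takes no time and is no camera call.
- workorder.hand_in(): hands the job in, once; it reports no verdict.
The state is a dict: "time_s": time; "qpos": joint angles; "joint_vel": joint speeds; "tau": joint torques, N m; "ee_pos": TCP position; "eef_rot": TCP orientation; "force": force on the tool from outside, world axes, zero at the start; "moment": the same for the moment, N m; "grip_width": finger opening in m.
Only numpy, scipy, OpenCV 4.12 (cv2) and the standard library are available. Lean on these libraries where they do the work, as an engineer would, in place of code of your own. Each camera call takes 0.05 s, during which the arm holds its last target. There are 200 camera calls.

## Working session

There is one attempt and no reset: what is moved stays moved. The work goes in short steps, Python scripts to look and compute and a tool call to move; the robot and the scene stay as the last step left them, time stands still between calls to the robot, and variables do not carry over. Pictures are saved under pics/ and viewed, about 8 in all and at most 12, crops included, and the job is handed in when it is done.

Besides the shell and the picture viewer there is one more tool, called after ">>>" by a JSON object that holds its "fn" and its "kwargs". play_rows: Moves the arm, as the interface text tells. Its arguments: {"type":"object","properties":{"commands":{"type":"array","items":{"type":"object","properties":{"dx":{"type":"number"},"dy":{"type":"number"},"dz":{"type":"number"},"ax":{"type":"number"},"ay":{"type":"number"},"az":{"type":"number"}}}},"claw":{"type":"number"},"squeeze":{"type":"number"}},"required":["commands"]}

```bash
mkdir -p pics; ls; cat > h.py <<'E'
import numpy as np, cv2
from station import ctrl, viewer, workorder
from scipy.spatial.transform import Rotation as R
def tool():
    o=ctrl.get_obs(); T=np.eye(4); T[:3,:3]=R.from_euler('xyz',o['eef_rot']).as_matrix(); T[:3,3]=o['ee_pos']; return T
def cam(n):
    m=viewer.camera_model(n); P=tool()@np.array(m['T_tool_cam']) if n=='wrist' else np.array(m['pose'])
    return np.array(m['K']),np.array(m['dist_coeffs']),P
def ray(c,uv):
    K,d,P=c; p=cv2.undistortPoints(np.array([[uv]],float),K,d)[0,0]
    return P[:3,3],P[:3,:3]@np.array([p[0],p[1],1])
def onz(c,uv,z):
    o,v=ray(c,uv); return o+v*(z-o[2])/v[2]
def proj(c,X):
    K,d,P=c; X=np.atleast_2d(X); Q=np.linalg.inv(P); r=cv2.Rodrigues(Q[:3,:3])[0]
    return cv2.projectPoints(X.astype(float),r,Q[:3,3],K,d)[0][:,0]
def save(n,f):
    c=cam(n); im=viewer.camera(n); cv2.imwrite('pics/'+f+'.png',im[...,::-1]); return c,im
E
python3 - <<'E'
from h import *
for n in ['scene','side','wrist']:
    c,im=save(n,'a_'+n); print(n,c[2].round(3).tolist())
print(ctrl.get_obs())
a,b=[cv2.imread(f'pics/a_{n}.png') for n in('scene','side')]
E
```

```text
pics
scene [[0.86, 0.392, -0.327, 0.962], [0.51, -0.653, 0.559, -0.613], [0.005, -0.648, -0.762, 0.92], [0.0, 0.0, 0.0, 1.0]]
side [[-0.797, -0.476, 0.372, 0.089], [-0.605, 0.637, -0.478, 0.661], [-0.009, -0.606, -0.795, 1.152], [0.0, 0.0, 0.0, 1.0]]
wrist [[1.0, 0.0, 0.0, 0.55], [0.0, -0.969, -0.246, 0.071], [0.0, 0.246, -0.969, 0.385], [0.0, 0.0, 0.0, 1.0]]
{'time_s': 0.15, 'qpos': array([-6.66144786e-02,  3.00352895e-01,  1.52139321e+00, -2.42077799e-05,
        1.32071471e+00, -6.66130862e-02]), 'joint_vel': array([ 0.00098042, -0.00146212, -0.00406113,  0.00150356,  0.000417  ,
       -0.00031541]), 'tau': array([-2.50185103e-04, -5.31960297e+01, -3.52822959e+01,  7.07691838e-02,
        2.35654798e-02, -3.66386917e-05]), 'ee_pos': array([ 5.49820295e-01, -5.08165962e-06,  2.13030651e-01]), 'eef_rot': array([-3.14072486e+00, -3.43901259e-05,  1.57080092e+00]), 'force': array([-0.14898266, -0.36354232,  0.09688814]), 'moment': array([-0.00972388,  0.00211032, -0.00892352]), 'grip_width': 0.09375573026348098}
```

View pics/a_scene.png

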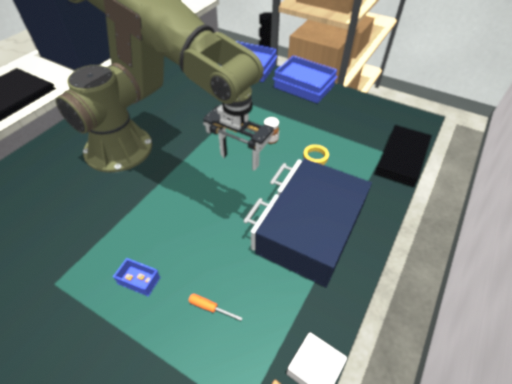

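View pics/a_side.png

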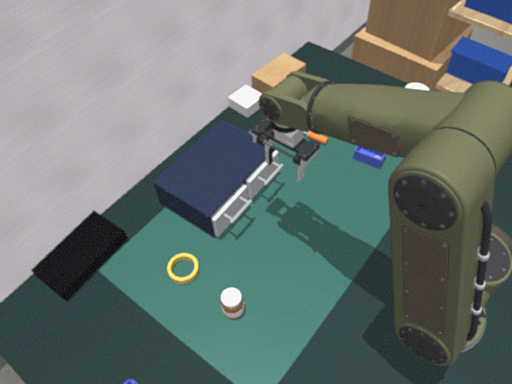

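View pics/a_wrist.png

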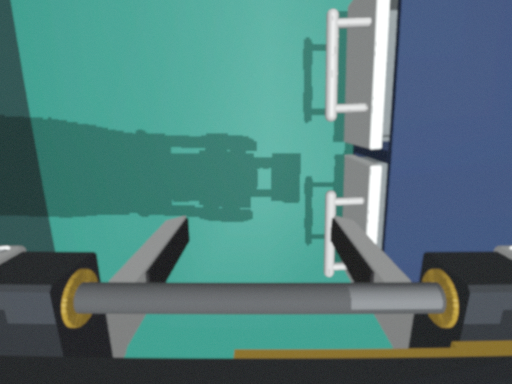

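Scene view: the blue bin is on the right-front at about (136,276), with the screwdriver at (215,307), the cabinet centre near (315,218), and the tape and jar to the left. In the wrist view the handle bars run along y at u≈331, with the left bar at v 10–118 and the right bar from v≈195.

```bash
python3 - <<'E'
from h import *
c=cam('wrist')
for uv in [(332,12),(332,118),(329,194),(329,273)]: print('bar',uv,onz(c,uv,.088).round(4))
for uv in [(398,0),(392,150),(384,280)]: print('topedge',onz(c,uv,.115).round(4))
for uv in [(383,0),(377,148),(377,285)]: print('frt',uv,onz(c,uv,.103).round(4))
for n in('scene','side'):
    c=cam(n); im=cv2.imread(f'pics/a_{n}.png'); h=cv2.cvtColor(im,cv2.COLOR_BGR2HSV)
    m=cv2.inRange(h,(110,130,90),(125,255,255)); N,l,s,ce=cv2.connectedComponentsWithStats(m)
    for i in range(1,N):
        if s[i,4]>60: 
            print(n,s[i],ce[i].round(1),onz(c,ce[i],.03).round(3))
            if n=='scene' and abs(ce[i]-(136,276)).max()<15 or n=='side' and abs(ce[i]-(370,157)).max()<15:
                k=cv2.findContours((l==i).astype(np.uint8),0,2)[0][0]; P=np.array([onz(c,q[0],.045)[:2] for q in k.astype(float)],np.float32)
                print(cv2.minAreaRect(P*1000))
                q=cv2.approxPolyDP(cv2.convexHull(k),3,True)[:,0]; print([(tuple(a),onz(c,a,.045)[:2].round(3).tolist(),onz(c,a,0)[:2].round(3).tolist()) for a in q.tolist()])
    # cabinet
a=cv2.imread('pics/a_scene.png')[235:305,95:180]; b=cv2.imread('pics/a_scene.png')[150:260,235:335]
cv2.imwrite('pics/crop.png',np.hstack([cv2.resize(a,(486,400),interpolation=2),cv2.resize(b,(300,400),interpolation=2)]))
E
```

```text
bar (332, 12) [0.6171 0.1669 0.088 ]
bar (332, 118) [0.6226 0.0715 0.088 ]
bar (329, 194) [ 0.6241 -0.007   0.088 ]
bar (329, 273) [ 0.6298 -0.1006  0.088 ]
topedge [0.6659 0.1678 0.115 ]
topedge [0.674  0.0426 0.115 ]
topedge [ 0.6812 -0.0935  0.115 ]
frt (383, 0) [0.6579 0.1719 0.103 ]
frt (377, 148) [0.6646 0.0433 0.103 ]
frt (377, 285) [ 0.68  -0.107  0.103]
scene [244  44  32  38 464] [264.8  57.5] [0.167 0.827 0.03 ]
scene [ 273   57   63   46 1916] [304.2  79.3] [0.414 0.752 0.03 ]
scene [114 259  45  37 754] [136.4 276.1] [ 0.446 -0.374  0.03 ]
((455.425048828125, -377.27044677734375), (117.65487670898438, 72.61177825927734), 8.641334533691406)
[((126, 259), [0.394, -0.353], [0.365, -0.34]), ((156, 270), [0.488, -0.337], [0.464, -0.323]), ((158, 278), [0.509, -0.353], [0.486, -0.339]), ((147, 295), [0.516, -0.404], [0.494, -0.394]), ((118, 283), [0.428, -0.418], [0.4, -0.408]), ((114, 277), [0.406, -0.41], [0.377, -0.4])]
side [465   0  47  24 639] [493.2   7.7] [ 0.422 -1.68   0.03 ]
side [ 447   37   65   46 1953] [477.9  61.7] [ 0.325 -1.148  0.03 ]
side [354 146  31  23 405] [368.3 156.5] [ 0.44  -0.354  0.03 ]
((437.77679443359375, -341.5511169433594), (103.62223815917969, 70.69918823242188), 8.77463150024414)
[((356, 147), [0.492, -0.353], [0.508, -0.395]), ((384, 154), [0.398, -0.383], [0.411, -0.426]), ((379, 168), [0.381, -0.316], [0.393, -0.356]), ((355, 159), [0.466, -0.303], [0.482, -0.342])]
```

View pics/crop.png

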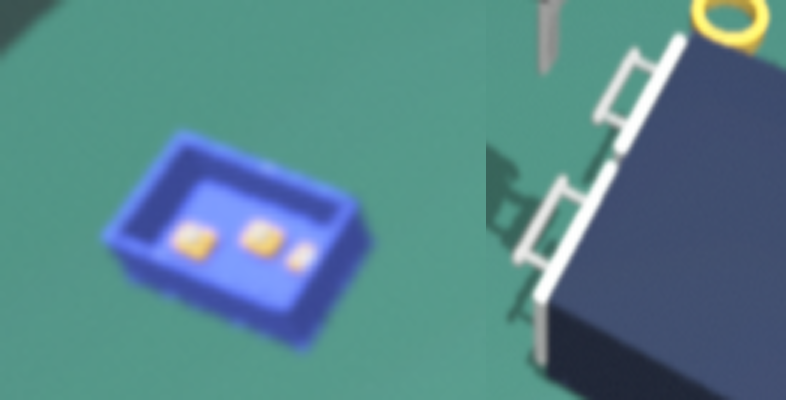

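Both handles and the bin (centre ≈(0.444,−0.375), yaw ≈9°) are located. The cabinet yaw is about +3.4°. I'll move above the left handle first.

>>> {"fn": "play_rows", "kwargs": {"commands": [{"dx": 0.024,"dy": 0.014,"dz": 0.012,"az": -1.7},{"dx": 0.024,"dy": 0.014,"dz": 0.012,"az": -1.7},{"dx": 0.024,"dy": 0.014,"dz": 0.012},{"dx": 0.024,"dy": 0.014,"dz": 0.012},{"dx": 0.024,"dy": 0.014,"dz": 0.012}], "claw": 0.28, "squeeze": 10}}

```text
validation failed for argument at $.co...
```

```bash
python3 - <<'E'
from h import *
c,im=save('wrist','b'); o=ctrl.get_obs(); print(o['ee_pos'],np.degrees(o['eef_rot']),o['grip_width'],o['force'])
E
```

```text
[ 5.49856829e-01 -6.57225588e-06  2.13106722e-01] [-1.79960493e+02  5.81737995e-04  9.00033897e+01] 0.09426132171468192 [-0.01287958 -0.44387382  0.11743902]
```

View pics/b.png

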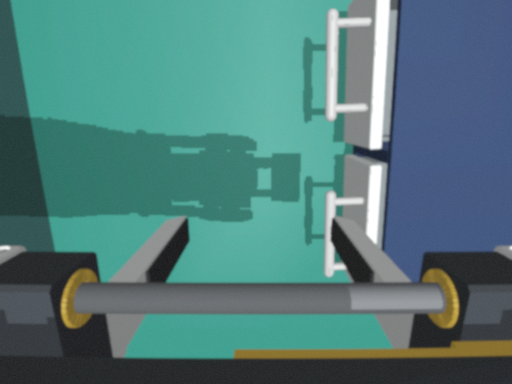

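The call was refused because rows need all six numbers. The arm hasn't moved and the picture is unchanged.

>>> {"fn": "play_rows", "kwargs": {"commands": [{"dx": 0.024,"dy": 0.014,"dz": 0.012,"ax": 0,"ay": 0,"az": -1.7},{"dx": 0.024,"dy": 0.014,"dz": 0.012,"ax": 0,"ay": 0,"az": -1.7},{"dx": 0.024,"dy": 0.014,"dz": 0.012,"ax": 0,"ay": 0,"az": 0},{"dx": 0.024,"dy": 0.014,"dz": 0.012,"ax": 0,"ay": 0,"az": 0},{"dx": 0.024,"dy": 0.014,"dz": 0.012,"ax": 0,"ay": 0,"az": 0}], "claw": 0.28, "squeeze": 10}}

```text
time_s: 0.62
ee_pos: [0.6173, 0.123, 0.1538]
eef_rot: [3.137, 0.001, 1.626]
force: [1.0, -0.2, -0.2]
grip_width: 0.064
```

```bash
python3 - <<'E'
from h import *
c,im=save('wrist','b2'); o=ctrl.get_obs(); print(o['ee_pos'],np.degrees(o['eef_rot']),o['grip_width'],o['force'])
E
```

```text
[0.61750283 0.12693594 0.15069652] [1.79944758e+02 1.79684063e-02 9.33198802e+01] 0.060160829976623385 [ 1.24023914  4.1304551  -2.1211382 ]
```

View pics/b2.png

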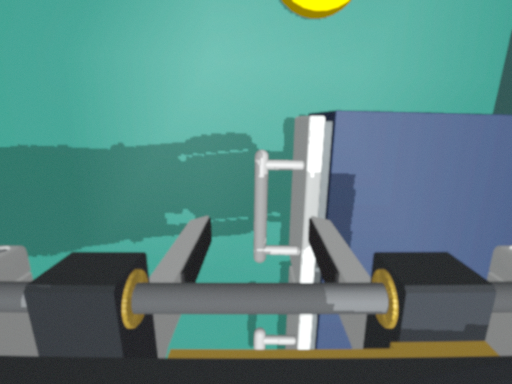

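The left bar appears at (262,153)–(260,260), and the fingers straddle it while still closing.

```bash
python3 - <<'E'
from h import *
c=cam('wrist'); c[2][:]=c[2]
for uv in [(262,153),(260,260),(259,333)]: print(onz(c,uv,.088).round(4))
for uv in [(322,118),(311,345)]: print('frt',onz(c,uv,.103).round(4))
print(ctrl.get_obs()['ee_pos'])
E
```

```text
[0.6174 0.1707 0.088 ]
[0.6214 0.0754 0.088 ]
[ 0.6249 -0.002   0.088 ]
frt [0.6599 0.2009 0.103 ]
frt [6.724e-01 3.000e-04 1.030e-01]
[0.61750283 0.12693594 0.15069652]
```

>>> {"fn": "play_rows", "kwargs": {"commands": [{"dx": -0.004,"dy": 0.002,"dz": 0,"ax": 0,"ay": 0,"az": 0},{"dx": 0,"dy": 0,"dz": 0,"ax": 0,"ay": 0,"az": 0},{"dx": 0,"dy": 0,"dz": 0,"ax": 0,"ay": 0,"az": 0},{"dx": 0,"dy": 0,"dz": 0,"ax": 0,"ay": 0,"az": 0},{"dx": 0,"dy": 0,"dz": 0.01,"ax": 0,"ay": 0,"az": 0}]}}

```text
time_s: 1.08
ee_pos: [0.6202, 0.1227, 0.1409]
eef_rot: [3.14, 0.0, 1.63]
force: [-0.2, 0.7, -0.1]
grip_width: 0.0285
```

>>> {"fn": "play_rows", "kwargs": {"commands": [{"dx": 0,"dy": 0,"dz": 0.013,"ax": 0,"ay": 0,"az": 0},{"dx": 0,"dy": 0,"dz": 0.013,"ax": 0,"ay": 0,"az": 0},{"dx": 0,"dy": 0,"dz": 0.013,"ax": 0,"ay": 0,"az": 0},{"dx": 0,"dy": 0,"dz": 0.012,"ax": 0,"ay": 0,"az": 0},{"dx": 0,"dy": 0,"dz": 0.01,"ax": 0,"ay": 0,"az": 0}]}}

```text
time_s: 1.5
ee_pos: [0.6197, 0.1197, 0.0752]
eef_rot: [3.138, 0.001, 1.626]
force: [0.3, -0.9, 0.2]
grip_width: 0.0264
```

>>> {"fn": "play_rows", "kwargs": {"commands": [{"dx": 0,"dy": 0,"dz": 0,"ax": 0,"ay": 0,"az": 0},{"dx": 0,"dy": 0,"dz": 0,"ax": 0,"ay": 0,"az": 0},{"dx": 0,"dy": 0,"dz": 0,"ax": 0,"ay": 0,"az": 0},{"dx": 0,"dy": 0,"dz": 0,"ax": 0,"ay": 0,"az": 0},{"dx": 0,"dy": 0,"dz": 0,"ax": 0,"ay": 0,"az": 0}], "claw": 0, "squeeze": 5}}

```text
time_s: 1.92
ee_pos: [0.6182, 0.1188, 0.0717]
eef_rot: [-3.141, 0.001, 1.625]
force: [1.4, 0.8, -6.1]
grip_width: 0.0109
```

>>> {"fn": "play_rows", "kwargs": {"commands": [{"dx": 0,"dy": -0.001,"dz": 0,"ax": 0,"ay": 0,"az": 0},{"dx": 0,"dy": -0.001,"dz": 0,"ax": 0,"ay": 0,"az": 0},{"dx": 0,"dy": -0.001,"dz": 0,"ax": 0,"ay": 0,"az": 0},{"dx": 0,"dy": -0.001,"dz": 0,"ax": 0,"ay": 0,"az": 0},{"dx": 0,"dy": -0.001,"dz": 0,"ax": 0,"ay": 0,"az": 0}]}}

```text
time_s: 2.33
ee_pos: [0.6141, 0.1186, 0.0721]
eef_rot: [3.139, 0.001, 1.625]
force: [9.9, 0.7, -7.2]
grip_width: 0.0109
```

>>> {"fn": "play_rows", "kwargs": {"commands": [{"dx": 0,"dy": -0.001,"dz": 0,"ax": 0,"ay": 0,"az": 0},{"dx": 0,"dy": -0.001,"dz": 0,"ax": 0,"ay": 0,"az": 0},{"dx": 0,"dy": -0.001,"dz": 0,"ax": 0,"ay": 0,"az": 0},{"dx": 0,"dy": 0,"dz": 0,"ax": 0,"ay": 0,"az": 0},{"dx": 0,"dy": 0,"dz": 0,"ax": 0,"ay": 0,"az": 0}]}}

```text
time_s: 2.75
ee_pos: [0.6146, 0.1182, 0.0745]
eef_rot: [3.127, 0.001, 1.625]
force: [1.2, 0.7, -5.7]
grip_width: 0.0105
```

>>> {"fn": "play_rows", "kwargs": {"commands": [{"dx": 0,"dy": -0.002,"dz": 0,"ax": 0,"ay": 0,"az": 0},{"dx": 0,"dy": -0.002,"dz": 0,"ax": 0,"ay": 0,"az": 0},{"dx": 0,"dy": -0.002,"dz": 0,"ax": 0,"ay": 0,"az": 0},{"dx": 0,"dy": -0.002,"dz": 0,"ax": 0,"ay": 0,"az": 0},{"dx": 0,"dy": -0.002,"dz": 0,"ax": 0,"ay": 0,"az": 0}]}}

```text
time_s: 3.17
ee_pos: [0.6092, 0.1175, 0.0769]
eef_rot: [3.112, 0.0, 1.625]
force: [10.0, -0.2, -8.1]
grip_width: 0.0214
```

The left drawer stops hard. The bar moved about 4 mm, then held against 10 N and began prying the fingers open. I'll release it, rise, and go to the right handle.

>>> {"fn": "play_rows", "kwargs": {"commands": [{"dx": 0,"dy": 0.002,"dz": 0,"ax": 0,"ay": 0,"az": 0},{"dx": 0,"dy": 0.002,"dz": 0,"ax": 0,"ay": 0,"az": 0},{"dx": 0,"dy": 0,"dz": 0,"ax": 0.8,"ay": 0,"az": 0},{"dx": 0,"dy": 0,"dz": 0,"ax": 0.8,"ay": 0,"az": 0},{"dx": 0,"dy": 0,"dz": 0,"ax": 0,"ay": 0,"az": 0}], "claw": 0.28}}

```text
time_s: 3.58
ee_pos: [0.6137, 0.1179, 0.0795]
eef_rot: [3.141, 0.0, 1.625]
force: [-0.0, 0.5, 0.8]
grip_width: 0.0261
```

>>> {"fn": "play_rows", "kwargs": {"commands": [{"dx": 0,"dy": 0,"dz": -0.015,"ax": 0,"ay": 0,"az": 0},{"dx": 0,"dy": 0,"dz": -0.02,"ax": 0,"ay": 0,"az": 0},{"dx": 0,"dy": 0,"dz": -0.02,"ax": 0,"ay": 0,"az": 0},{"dx": 0,"dy": 0,"dz": -0.02,"ax": 0,"ay": 0,"az": 0},{"dx": -0.01,"dy": 0,"dz": 0,"ax": 0,"ay": 0,"az": 0}]}}

```text
time_s: 4.0
ee_pos: [0.6133, 0.1088, 0.1559]
eef_rot: [-3.136, 0.0, 1.626]
force: [0.0, -0.6, 1.5]
grip_width: 0.0261
```

>>> {"fn": "play_rows", "kwargs": {"commands": [{"dx": -0.04,"dy": 0,"dz": 0,"ax": 0,"ay": 0,"az": 0},{"dx": -0.04,"dy": 0,"dz": 0,"ax": 0,"ay": 0,"az": 0},{"dx": -0.04,"dy": 0,"dz": 0,"ax": 0,"ay": 0,"az": 0},{"dx": -0.035,"dy": 0,"dz": 0,"ax": 0,"ay": 0,"az": 0},{"dx": 0,"dy": 0,"dz": 0,"ax": 0,"ay": 0,"az": 0}]}}

```text
time_s: 4.42
ee_pos: [0.6213, -0.0537, 0.1538]
eef_rot: [-3.135, 0.001, 1.631]
force: [-0.1, -0.3, -0.1]
grip_width: 0.0263
```

```bash
python3 - <<'E'
from h import *
c,im=save('wrist','d'); o=ctrl.get_obs(); print(o['ee_pos'],np.degrees(o['eef_rot']),o['grip_width'],o['force'])
E
```

```text
[ 0.62111666 -0.05147279  0.1534988 ] [-1.79576731e+02 -8.48917333e-03  9.34497636e+01] 0.026320212615592243 [-0.41822107  0.67285465 -0.46625046]
```

View pics/d.png

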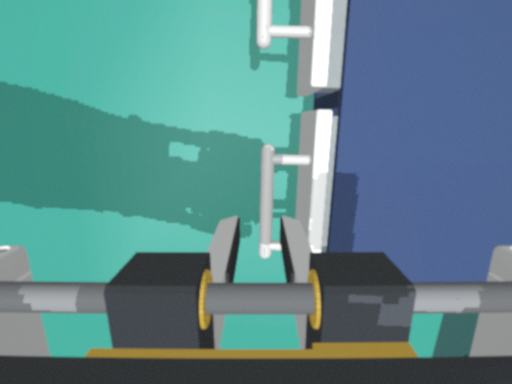

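The right bar is at (268,146)–(265,256), and the fingers are nearly centred over it.

```bash
python3 - <<'E'
from h import *
c=cam('wrist')
for uv in [(268,147),(265,256),(264,44)]: print(onz(c,uv,.088).round(4))
E
```

```text
[ 0.625  -0.0028  0.088 ]
[ 0.6289 -0.1002  0.088 ]
[0.6168 0.0742 0.088 ]
```

>>> {"fn": "play_rows", "kwargs": {"commands": [{"dx": 0,"dy": 0.006,"dz": 0.01,"ax": -0.4,"ay": 0,"az": 0},{"dx": 0,"dy": 0,"dz": 0.018,"ax": 0,"ay": 0,"az": 0},{"dx": 0,"dy": 0,"dz": 0.018,"ax": 0,"ay": 0,"az": 0},{"dx": 0,"dy": 0,"dz": 0.018,"ax": 0,"ay": 0,"az": 0},{"dx": 0,"dy": 0,"dz": 0.01,"ax": 0,"ay": 0,"az": 0}]}}

```text
time_s: 4.88
ee_pos: [0.6284, -0.0484, 0.074]
eef_rot: [3.139, -0.0, 1.633]
force: [0.4, -0.3, -0.4]
grip_width: 0.0263
```

>>> {"fn": "play_rows", "kwargs": {"commands": [{"dx": 0,"dy": 0,"dz": 0,"ax": 0,"ay": 0,"az": 0},{"dx": 0,"dy": 0,"dz": 0,"ax": 0,"ay": 0,"az": 0},{"dx": 0,"dy": 0,"dz": 0,"ax": 0,"ay": 0,"az": 0},{"dx": 0,"dy": 0,"dz": 0,"ax": 0,"ay": 0,"az": 0},{"dx": 0,"dy": 0,"dz": 0,"ax": 0,"ay": 0,"az": 0}], "claw": 0, "squeeze": 5}}

```text
time_s: 5.3
ee_pos: [0.6272, -0.046, 0.0704]
eef_rot: [-3.139, -0.001, 1.636]
force: [1.1, -1.2, -6.3]
grip_width: 0.0109
```

>>> {"fn": "play_rows", "kwargs": {"commands": [{"dx": 0,"dy": -0.002,"dz": 0,"ax": 0,"ay": 0,"az": 0},{"dx": 0,"dy": -0.002,"dz": 0,"ax": 0,"ay": 0,"az": 0},{"dx": 0,"dy": -0.002,"dz": 0,"ax": 0,"ay": 0,"az": 0},{"dx": 0,"dy": -0.002,"dz": 0,"ax": 0,"ay": 0,"az": 0},{"dx": 0,"dy": -0.002,"dz": 0,"ax": 0,"ay": 0,"az": 0}]}}

```text
time_s: 5.72
ee_pos: [0.6177, -0.0463, 0.0714]
eef_rot: [3.14, -0.001, 1.636]
force: [2.9, 0.9, -7.1]
grip_width: 0.0107
```

The right drawer is free: it moved 9.5 mm at about 3 N. I'll pull it out now.

>>> {"fn": "play_rows", "kwargs": {"commands": [{"dx": 0,"dy": -0.008,"dz": 0,"ax": 0,"ay": 0,"az": 0},{"dx": 0,"dy": -0.012,"dz": 0,"ax": 0,"ay": 0,"az": 0},{"dx": 0,"dy": -0.012,"dz": 0,"ax": 0,"ay": 0,"az": 0},{"dx": 0,"dy": -0.012,"dz": 0,"ax": 0,"ay": 0,"az": 0},{"dx": 0,"dy": -0.012,"dz": 0,"ax": 0,"ay": 0,"az": 0}], "squeeze": 12}}

```text
time_s: 6.13
ee_pos: [0.5609, -0.0485, 0.0714]
eef_rot: [3.136, -0.003, 1.636]
force: [4.7, 2.6, -7.1]
grip_width: 0.0105
```

>>> {"fn": "play_rows", "kwargs": {"commands": [{"dx": 0,"dy": -0.012,"dz": 0,"ax": 0,"ay": 0,"az": 0},{"dx": 0,"dy": -0.012,"dz": 0,"ax": 0,"ay": 0,"az": 0},{"dx": 0,"dy": -0.012,"dz": 0,"ax": 0,"ay": 0,"az": 0},{"dx": 0,"dy": -0.012,"dz": 0,"ax": 0,"ay": 0,"az": 0},{"dx": 0,"dy": -0.012,"dz": 0,"ax": 0,"ay": 0,"az": 0}]}}

```text
time_s: 6.55
ee_pos: [0.4981, -0.0507, 0.0714]
eef_rot: [3.133, -0.006, 1.636]
force: [5.5, 2.8, -8.7]
grip_width: 0.0108
```

>>> {"fn": "play_rows", "kwargs": {"commands": [{"dx": 0,"dy": -0.01,"dz": 0,"ax": 0,"ay": 0,"az": 0},{"dx": 0,"dy": -0.009,"dz": 0,"ax": 0,"ay": 0,"az": 0},{"dx": 0,"dy": -0.007,"dz": 0,"ax": 0,"ay": 0,"az": 0},{"dx": 0,"dy": -0.005,"dz": 0,"ax": 0,"ay": 0,"az": 0},{"dx": 0,"dy": -0.003,"dz": 0,"ax": 0,"ay": 0,"az": 0}]}}

```text
time_s: 6.97
ee_pos: [0.4606, -0.0521, 0.0714]
eef_rot: [3.132, -0.007, 1.635]
force: [4.0, 2.0, -11.5]
grip_width: 0.0107
```

>>> {"fn": "play_rows", "kwargs": {"commands": [{"dx": 0,"dy": 0,"dz": 0,"ax": 0,"ay": 0,"az": 0},{"dx": 0,"dy": 0,"dz": 0,"ax": 0,"ay": 0,"az": 0},{"dx": 0,"dy": 0,"dz": 0,"ax": 0,"ay": 0,"az": 0},{"dx": 0,"dy": 0,"dz": 0,"ax": 0,"ay": 0,"az": 0},{"dx": 0,"dy": 0,"dz": 0,"ax": 0,"ay": 0,"az": 0}], "claw": 0.3}}

```text
time_s: 7.38
ee_pos: [0.462, -0.0528, 0.0736]
eef_rot: [3.128, -0.005, 1.636]
force: [1.1, -0.3, 0.7]
grip_width: 0.0283
```

>>> {"fn": "play_rows", "kwargs": {"commands": [{"dx": 0,"dy": 0,"dz": -0.015,"ax": 0,"ay": 0,"az": 0},{"dx": 0,"dy": 0,"dz": -0.02,"ax": 0,"ay": 0,"az": 0},{"dx": 0,"dy": 0,"dz": -0.03,"ax": 0,"ay": 0,"az": 0},{"dx": 0,"dy": 0,"dz": -0.03,"ax": 0,"ay": 0,"az": 0},{"dx": 0,"dy": 0,"dz": -0.03,"ax": 0,"ay": 0,"az": 0}]}}

```text
time_s: 7.8
ee_pos: [0.4583, -0.0532, 0.198]
eef_rot: [3.14, -0.008, 1.636]
force: [0.0, 0.5, 1.0]
grip_width: 0.0282
```

>>> {"fn": "play_rows", "kwargs": {"commands": [{"dx": -0.03,"dy": -0.004,"dz": 0,"ax": 0,"ay": 0,"az": 0},{"dx": -0.04,"dy": -0.004,"dz": 0,"ax": 0,"ay": 0,"az": 0},{"dx": -0.04,"dy": -0.004,"dz": 0,"ax": 0,"ay": 0,"az": 0},{"dx": -0.04,"dy": -0.004,"dz": 0,"ax": 0,"ay": 0,"az": 0},{"dx": -0.04,"dy": -0.004,"dz": 0,"ax": 0,"ay": 0,"az": 0}], "claw": 1}}

```text
time_s: 8.22
ee_pos: [0.4545, -0.2464, 0.2066]
eef_rot: [3.125, -0.003, 1.647]
force: [0.6, -0.2, -0.2]
grip_width: 0.0577
```

>>> {"fn": "play_rows", "kwargs": {"commands": [{"dx": -0.04,"dy": -0.004,"dz": 0,"ax": 0,"ay": 0,"az": 0},{"dx": -0.04,"dy": -0.004,"dz": 0,"ax": 0,"ay": 0,"az": 0},{"dx": -0.04,"dy": -0.004,"dz": 0,"ax": 0,"ay": 0,"az": 0},{"dx": 0,"dy": 0,"dz": 0,"ax": 0,"ay": 0,"az": 7},{"dx": 0,"dy": 0,"dz": 0,"ax": 0,"ay": 0,"az": 7}]}}

```text
time_s: 8.63
ee_pos: [0.4487, -0.3789, 0.2055]
eef_rot: [3.126, -0.005, 1.397]
force: [0.3, 0.5, -0.1]
grip_width: 0.0914
```

>>> {"fn": "play_rows", "kwargs": {"commands": [{"dx": 0,"dy": 0,"dz": 0,"ax": 0,"ay": 0,"az": 7},{"dx": 0,"dy": 0,"dz": 0,"ax": 0,"ay": 0,"az": 7},{"dx": 0,"dy": 0,"dz": 0,"ax": 0,"ay": 0,"az": 7},{"dx": 0,"dy": 0,"dz": 0,"ax": 0,"ay": 0,"az": 7},{"dx": 0,"dy": 0,"dz": 0,"ax": 0,"ay": 0,"az": 7}]}}

```text
time_s: 9.05
ee_pos: [0.4482, -0.3814, 0.2045]
eef_rot: [3.134, -0.013, 0.773]
force: [-1.0, -0.4, -0.3]
grip_width: 0.094
```

>>> {"fn": "play_rows", "kwargs": {"commands": [{"dx": 0,"dy": 0,"dz": 0,"ax": 0,"ay": 0,"az": 7},{"dx": 0,"dy": 0,"dz": 0,"ax": 0,"ay": 0,"az": 7},{"dx": 0,"dy": 0,"dz": 0,"ax": 0,"ay": 0,"az": 7},{"dx": 0,"dy": 0,"dz": 0,"ax": 0,"ay": 0,"az": 7},{"dx": 0,"dy": 0,"dz": 0,"ax": 0,"ay": 0,"az": 7}]}}

```text
time_s: 9.47
ee_pos: [0.4486, -0.3818, 0.2043]
eef_rot: [-3.14, -0.014, 0.148]
force: [0.1, -0.1, 0.9]
grip_width: 0.0934
```

```bash
python3 - <<'E'
from h import *
viewer.camera('side') # settle
c,im=save('wrist','e'); o=ctrl.get_obs(); print(o['time_s'],o['ee_pos'],np.degrees(o['eef_rot']),o['grip_width'])
np.save('e_cam.npy',c[2])
hsv=cv2.cvtColor(im,cv2.COLOR_RGB2HSV); m=cv2.inRange(hsv,(110,110,60),(128,255,255))
N,l,s,ce=cv2.connectedComponentsWithStats(m); print([(s[i].tolist()) for i in range(1,N) if s[i,4]>300])
save('scene','e_scene')
E
```

```text
9.5667 [ 0.44857946 -0.38182495  0.20437318] [-179.93303138   -0.81818166    8.6675152 ] 0.09398589887632434
[[225, 141, 53, 84, 2997]]
```

View pics/e.png

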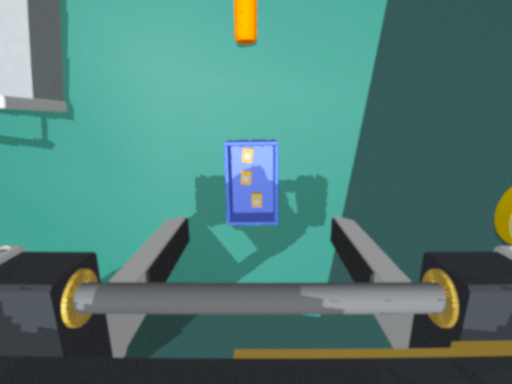

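The wrist view shows the bin upright and aligned at (225–278, 141–224), with three terminals in it.

```bash
python3 - <<'E'
from h import *
c=cam('wrist'); im=cv2.imread('pics/e.png'); hsv=cv2.cvtColor(im,cv2.COLOR_BGR2HSV); m=cv2.inRange(hsv,(110,110,60),(128,255,255))
k=max(cv2.findContours(m,0,2)[0],key=cv2.contourArea)
P=np.array([onz(c,q[0],.045)[:2]*1000 for q in k.astype(float)],np.float32); print(cv2.minAreaRect(P), cv2.minAreaRect(k))
C=np.array(cv2.minAreaRect(P)[0]+(45,))/1000; T=tool(); print(C, (np.linalg.inv(T)@np.r_[C,1]).round(4))
E
```

```text
((446.2445068359375, -372.4639587402344), (100.27727508544922, 60.489444732666016), 9.806373596191406) ((251.0, 182.5), (83.0, 52.0), 90.0)
[ 0.44624451 -0.37246396  0.045     ] [-0.0031 -0.0094  0.1593  1.    ]
```

View pics/e_scene.png

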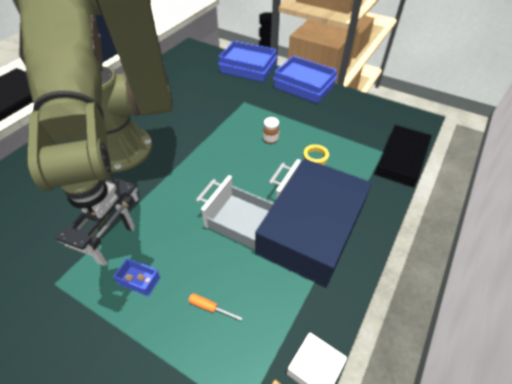

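>>> {"fn": "play_rows", "kwargs": {"commands": [{"dx": -0.003,"dy": -0.009,"dz": 0,"ax": 0,"ay": -0.8,"az": -0.6},{"dx": 0,"dy": 0,"dz": 0.03,"ax": 0,"ay": 0,"az": 0},{"dx": 0,"dy": 0,"dz": 0.03,"ax": 0,"ay": 0,"az": 0},{"dx": 0,"dy": 0,"dz": 0.03,"ax": 0,"ay": 0,"az": 0},{"dx": 0,"dy": 0,"dz": 0.02,"ax": 0,"ay": 0,"az": 0}]}}

```text
time_s: 10.03
ee_pos: [0.4451, -0.3728, 0.0963]
eef_rot: [3.134, -0.003, 0.193]
force: [0.5, 0.1, -0.3]
grip_width: 0.0937
```

```bash
python3 - <<'E'
from h import *
viewer.camera('side'); T=tool(); o=ctrl.get_obs(); print(o['ee_pos'],np.degrees(o['eef_rot']),(np.linalg.inv(T)@np.array([.4462,-.3725,.019,1])).round(4))
E
```

```text
[ 0.44405453 -0.37181951  0.09299071] [1.79784022e+02 3.23461851e-03 1.10584298e+01] [2.0e-03 8.0e-04 7.4e-02 1.0e+00]
```

>>> {"fn": "play_rows", "kwargs": {"commands": [{"dx": 0.002,"dy": 0,"dz": 0.01,"ax": 0,"ay": 0,"az": 1.5},{"dx": 0,"dy": 0,"dz": 0.02,"ax": 0,"ay": 0,"az": 0},{"dx": 0,"dy": 0,"dz": 0.02,"ax": 0,"ay": 0,"az": 0},{"dx": 0,"dy": 0,"dz": 0.014,"ax": 0,"ay": 0,"az": 0},{"dx": 0,"dy": 0,"dz": 0.004,"ax": 0,"ay": 0,"az": 0}]}}

```text
time_s: 10.5
ee_pos: [0.4476, -0.3712, 0.0255]
eef_rot: [3.134, -0.001, 0.174]
force: [0.3, 0.1, 0.1]
grip_width: 0.0943
```

>>> {"fn": "play_rows", "kwargs": {"commands": [{"dx": 0,"dy": 0,"dz": 0,"ax": 0,"ay": 0,"az": 0},{"dx": 0,"dy": 0,"dz": 0,"ax": 0,"ay": 0,"az": 0},{"dx": 0,"dy": 0,"dz": 0,"ax": 0,"ay": 0,"az": 0},{"dx": 0,"dy": 0,"dz": 0,"ax": 0,"ay": 0,"az": 0},{"dx": 0,"dy": 0,"dz": 0,"ax": 0,"ay": 0,"az": 0}], "claw": 0, "squeeze": 15}}

```text
time_s: 10.92
ee_pos: [0.4491, -0.3719, 0.0294]
eef_rot: [3.131, -0.003, 0.176]
force: [-0.6, -0.4, 0.3]
grip_width: 0.0641
```

>>> {"fn": "play_rows", "kwargs": {"commands": [{"dx": 0,"dy": 0,"dz": 0,"ax": 0,"ay": 0,"az": 0},{"dx": 0,"dy": 0,"dz": 0,"ax": 0,"ay": 0,"az": 0},{"dx": 0,"dy": 0,"dz": 0,"ax": 0,"ay": 0,"az": 0},{"dx": 0,"dy": 0,"dz": 0,"ax": 0,"ay": 0,"az": 0},{"dx": 0,"dy": 0,"dz": 0,"ax": 0,"ay": 0,"az": 0}]}}

```text
time_s: 11.33
ee_pos: [0.4491, -0.372, 0.0302]
eef_rot: [3.13, -0.003, 0.176]
force: [-1.2, -0.3, -2.4]
grip_width: 0.0622
```

The grip is at z≈0.041, too near the rim. I'll regrip lower.

>>> {"fn": "play_rows", "kwargs": {"commands": [{"dx": 0,"dy": 0,"dz": 0,"ax": 0.6,"ay": 0,"az": 0},{"dx": -0.002,"dy": 0,"dz": 0,"ax": 0,"ay": 0,"az": 0},{"dx": 0,"dy": 0,"dz": 0.004,"ax": 0,"ay": 0,"az": 0},{"dx": 0,"dy": 0,"dz": 0.006,"ax": 0,"ay": 0,"az": 0},{"dx": 0,"dy": 0,"dz": 0.004,"ax": 0,"ay": 0,"az": 0}], "claw": 0.8}}

```text
time_s: 11.75
ee_pos: [0.4476, -0.3731, 0.0164]
eef_rot: [3.14, -0.005, 0.176]
force: [0.4, -0.1, 0.6]
grip_width: 0.0755
```

>>> {"fn": "play_rows", "kwargs": {"commands": [{"dx": 0,"dy": 0,"dz": 0.001,"ax": 0,"ay": 0,"az": 0},{"dx": 0,"dy": 0,"dz": 0.001,"ax": 0,"ay": 0,"az": 0},{"dx": 0,"dy": 0,"dz": 0,"ax": 0,"ay": 0,"az": 0},{"dx": 0,"dy": 0,"dz": 0,"ax": 0,"ay": 0,"az": 0},{"dx": 0,"dy": 0,"dz": 0,"ax": 0,"ay": 0,"az": 0}], "claw": 0, "squeeze": 15}}

```text
time_s: 12.17
ee_pos: [0.4471, -0.3726, 0.0126]
eef_rot: [-3.142, -0.003, 0.176]
force: [0.1, -0.3, -1.3]
grip_width: 0.0619
```

>>> {"fn": "play_rows", "kwargs": {"commands": [{"dx": 0,"dy": 0,"dz": -0.004,"ax": 0,"ay": 0,"az": 0},{"dx": 0,"dy": 0,"dz": -0.01,"ax": 0,"ay": 0,"az": 0},{"dx": 0,"dy": 0,"dz": -0.015,"ax": 0,"ay": 0,"az": 0},{"dx": 0,"dy": 0,"dz": -0.02,"ax": 0,"ay": 0,"az": 0},{"dx": 0,"dy": 0,"dz": -0.025,"ax": 0,"ay": 0,"az": 0}]}}

```text
time_s: 12.58
ee_pos: [0.4447, -0.3705, 0.0858]
eef_rot: [-3.133, 0.003, 0.176]
force: [0.1, 1.1, -2.5]
grip_width: 0.0622
```

>>> {"fn": "play_rows", "kwargs": {"commands": [{"dx": 0,"dy": 0,"dz": -0.025,"ax": 0,"ay": 0,"az": 0},{"dx": 0,"dy": 0,"dz": -0.025,"ax": 0,"ay": 0,"az": 0},{"dx": 0,"dy": 0,"dz": -0.025,"ax": 0,"ay": 0,"az": 0},{"dx": 0,"dy": 0,"dz": -0.015,"ax": 0,"ay": 0,"az": 0},{"dx": 0,"dy": 0,"dz": -0.005,"ax": 0,"ay": 0,"az": 0}]}}

```text
time_s: 13.0
ee_pos: [0.4451, -0.3711, 0.1936]
eef_rot: [-3.139, -0.002, 0.176]
force: [0.2, -0.5, -2.4]
grip_width: 0.062
```

>>> {"fn": "play_rows", "kwargs": {"commands": [{"dx": 0.006,"dy": -0.009,"dz": 0,"ax": 0,"ay": 0,"az": 0},{"dx": 0.011,"dy": -0.016,"dz": 0,"ax": 0,"ay": 0,"az": 0},{"dx": 0.016,"dy": -0.024,"dz": 0,"ax": 0,"ay": 0,"az": 0},{"dx": 0.016,"dy": -0.024,"dz": 0,"ax": 0,"ay": 0,"az": 0},{"dx": 0.016,"dy": -0.024,"dz": 0,"ax": 0,"ay": 0,"az": 0}]}}

```text
time_s: 13.42
ee_pos: [0.4915, -0.2618, 0.1927]
eef_rot: [-3.139, -0.0, 0.169]
force: [0.8, 0.3, -2.3]
grip_width: 0.0619
```

>>> {"fn": "play_rows", "kwargs": {"commands": [{"dx": 0.016,"dy": -0.024,"dz": 0,"ax": 0,"ay": 0,"az": 0},{"dx": 0.016,"dy": -0.024,"dz": 0,"ax": 0,"ay": 0,"az": 0},{"dx": 0.016,"dy": -0.024,"dz": 0,"ax": 0,"ay": 0,"az": 0},{"dx": 0.016,"dy": -0.024,"dz": 0,"ax": 0,"ay": 0,"az": 0},{"dx": 0.016,"dy": -0.024,"dz": 0,"ax": 0,"ay": 0,"az": 0}]}}

```text
time_s: 13.83
ee_pos: [0.5498, -0.1184, 0.1874]
eef_rot: [-3.134, 0.007, 0.17]
force: [-0.3, -0.2, -3.0]
grip_width: 0.0618
```

>>> {"fn": "play_rows", "kwargs": {"commands": [{"dx": 0.015,"dy": -0.022,"dz": 0,"ax": 0,"ay": 0,"az": 1},{"dx": 0.01,"dy": -0.015,"dz": 0,"ax": 0,"ay": 0,"az": 2},{"dx": 0.005,"dy": -0.008,"dz": 0,"ax": 0,"ay": 0,"az": 2},{"dx": 0,"dy": 0,"dz": 0,"ax": 0,"ay": 0,"az": 1.5},{"dx": 0,"dy": 0,"dz": 0,"ax": 0,"ay": 0,"az": 0}]}}

```text
time_s: 14.25
ee_pos: [0.572, -0.0558, 0.1811]
eef_rot: [-3.131, 0.017, 0.059]
force: [-0.2, -0.4, -2.2]
grip_width: 0.0621
```

```bash
python3 - <<'E'
from h import *
viewer.camera('side')
c,im=save('wrist','f'); o=ctrl.get_obs(); print(o['time_s'],o['ee_pos'],np.degrees(o['eef_rot']),o['grip_width'],o['force'])
E
```

```text
14.35 [ 0.57189708 -0.05665931  0.18134909] [-179.40511736    0.949562      3.46945483] 0.061894940794602754 [ 0.27233104 -0.40151762 -1.23929213]
```

View pics/f.png

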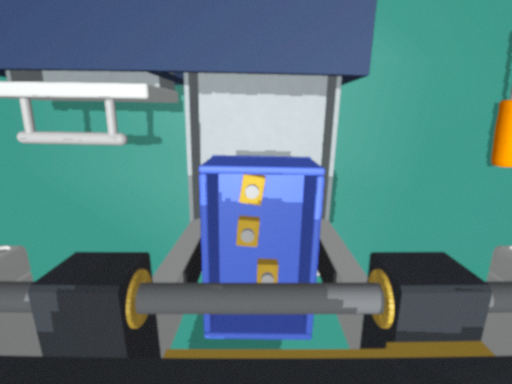

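The terminals are in the bin and the bin is over the drawer. The drawer walls show at u≈186–199 and 326–340, with the cabinet edge at v≈74.

```bash
python3 - <<'E'
from h import *
c=cam('wrist'); g=cv2.cvtColor(cv2.imread('pics/f.png'),cv2.COLOR_BGR2GRAY).astype(int)
for v in(95,150): print(v,g[v,176:212].tolist(),g[v,312:348].tolist())
for a,b in [((186,95),(339,95)),((190,150),(335,150))]:
    A,B=onz(c,a,.062),onz(c,b,.062); print(A.round(4),B.round(4),((A+B)/2).round(4))
print('cab edge',onz(c,(256,74),.115).round(4)); print('bin rim',[onz(c,q,.045+.1813-.0126).round(4).tolist() for q in [(202,170),(322,170)]])
T=tool(); print(np.linalg.inv(T)@np.array([.587,-.054,.0306,1]))
E
```

```text
95 [124, 118, 112, 107, 111, 124, 132, 148, 177, 201, 211, 208, 189, 152, 111, 94, 90, 89, 91, 91, 93, 112, 157, 197, 211, 213, 211, 210, 210, 210, 210, 210, 211, 212, 213, 214] [195, 195, 196, 194, 194, 192, 187, 178, 174, 173, 172, 172, 168, 156, 130, 106, 94, 92, 92, 94, 92, 97, 120, 165, 197, 208, 208, 197, 172, 153, 144, 143, 142, 142, 141, 141]
150 [143, 144, 142, 142, 142, 144, 142, 143, 145, 151, 176, 200, 211, 209, 193, 153, 109, 91, 90, 90, 90, 89, 95, 118, 165, 200, 213, 214, 216, 216, 215, 217, 215, 216, 215, 216] [214, 214, 213, 213, 212, 212, 214, 214, 211, 194, 153, 108, 96, 96, 94, 96, 96, 111, 148, 188, 206, 209, 199, 174, 150, 142, 140, 141, 139, 138, 139, 140, 140, 140, 141, 140]
[0.6589 0.0203 0.062 ] [ 0.6677 -0.1259  0.062 ] [ 0.6633 -0.0528  0.062 ]
[0.6063 0.0165 0.062 ] [ 0.6153 -0.1287  0.062 ] [ 0.6108 -0.0561  0.062 ]
cab edge [ 0.6751 -0.0472  0.115 ]
bin rim [[0.6174, -0.0261, 0.2137], [0.6211, -0.0845, 0.2137]]
[ 1.77323253e-02 -1.78051595e-04  1.50485855e-01  1.00000000e+00]
```

>>> {"fn": "play_rows", "kwargs": {"commands": [{"dx": 0.006,"dy": 0.002,"dz": 0,"ax": -0.3,"ay": 0.5,"az": 0},{"dx": 0.006,"dy": 0.002,"dz": 0,"ax": -0.3,"ay": 0.5,"az": 0},{"dx": 0.005,"dy": 0,"dz": 0.005,"ax": 0,"ay": 0,"az": 0},{"dx": 0,"dy": 0,"dz": 0.01,"ax": 0,"ay": 0,"az": 0},{"dx": 0,"dy": 0,"dz": 0.01,"ax": 0,"ay": 0,"az": 0}]}}

```text
time_s: 14.77
ee_pos: [0.5913, -0.0613, 0.1556]
eef_rot: [3.14, -0.006, 0.061]
force: [-0.0, -0.1, -2.8]
grip_width: 0.0619
```

>>> {"fn": "play_rows", "kwargs": {"commands": [{"dx": 0,"dy": 0,"dz": 0.015,"ax": 0,"ay": 0,"az": 0},{"dx": 0,"dy": 0,"dz": 0.015,"ax": 0,"ay": 0,"az": 0},{"dx": 0,"dy": 0,"dz": 0.015,"ax": 0,"ay": 0,"az": 0},{"dx": 0,"dy": 0,"dz": 0.01,"ax": 0,"ay": 0,"az": 0},{"dx": 0,"dy": 0,"dz": 0,"ax": 0,"ay": 0,"az": 0}]}}

```text
time_s: 15.18
ee_pos: [0.5893, -0.0619, 0.091]
eef_rot: [3.141, 0.001, 0.06]
force: [-0.5, -0.2, -2.7]
grip_width: 0.0621
```

>>> {"fn": "play_rows", "kwargs": {"commands": [{"dx": 0,"dy": -0.004,"dz": 0.01,"ax": 0,"ay": 0,"az": 0},{"dx": 0,"dy": 0,"dz": 0.015,"ax": 0,"ay": 0,"az": 0},{"dx": 0,"dy": 0,"dz": 0.015,"ax": 0,"ay": 0,"az": 0},{"dx": 0,"dy": 0,"dz": 0.006,"ax": 0,"ay": 0,"az": 0},{"dx": 0,"dy": 0,"dz": 0.001,"ax": 0,"ay": 0,"az": 0}]}}

```text
time_s: 15.6
ee_pos: [0.5895, -0.0571, 0.0418]
eef_rot: [3.141, -0.001, 0.06]
force: [0.3, 0.3, -1.7]
grip_width: 0.0622
```

>>> {"fn": "play_rows", "kwargs": {"commands": [{"dx": 0,"dy": 0,"dz": 0.001,"ax": 0,"ay": 0,"az": 0},{"dx": 0,"dy": 0,"dz": 0.001,"ax": 0,"ay": 0,"az": 0},{"dx": 0,"dy": 0,"dz": 0.001,"ax": 0,"ay": 0,"az": 0},{"dx": 0,"dy": 0,"dz": 0.001,"ax": 0,"ay": 0,"az": 0},{"dx": 0,"dy": 0,"dz": 0.001,"ax": 0,"ay": 0,"az": 0}]}}

```text
time_s: 16.02
ee_pos: [0.5909, -0.0571, 0.039]
eef_rot: [3.14, -0.005, 0.06]
force: [-0.6, 1.4, -2.8]
grip_width: 0.062
```

>>> {"fn": "play_rows", "kwargs": {"commands": [{"dx": 0,"dy": 0,"dz": 0.002,"ax": 0,"ay": -0.3,"az": 0},{"dx": 0,"dy": 0,"dz": 0.002,"ax": 0,"ay": 0,"az": 0},{"dx": 0,"dy": 0,"dz": 0.002,"ax": 0,"ay": 0,"az": 0},{"dx": 0,"dy": 0,"dz": 0.0015,"ax": 0,"ay": 0,"az": 0},{"dx": 0,"dy": 0,"dz": 0.001,"ax": 0,"ay": 0,"az": 0}]}}

```text
time_s: 16.43
ee_pos: [0.5914, -0.0572, 0.0305]
eef_rot: [3.14, -0.001, 0.06]
force: [-2.8, -0.9, 5.3]
grip_width: 0.0621
```

>>> {"fn": "play_rows", "kwargs": {"commands": [{"dx": 0,"dy": 0,"dz": 0.001,"ax": 0,"ay": 0,"az": 0},{"dx": 0,"dy": 0,"dz": 0.001,"ax": 0,"ay": 0,"az": 0},{"dx": 0,"dy": 0,"dz": 0.001,"ax": 0,"ay": 0,"az": 0},{"dx": 0,"dy": 0,"dz": 0.001,"ax": 0,"ay": 0,"az": 0},{"dx": 0,"dy": 0,"dz": 0.001,"ax": 0,"ay": 0,"az": 0}]}}

```text
time_s: 16.85
ee_pos: [0.5937, -0.0572, 0.0304]
eef_rot: [3.14, -0.007, 0.059]
force: [-3.5, 1.1, 8.0]
grip_width: 0.0621
```

Contact: an upward force of 8 N at TCP z 0.0304, where 0.0306 was expected. I'll release and rise straight up.

>>> {"fn": "play_rows", "kwargs": {"commands": [{"dx": 0,"dy": 0,"dz": 0,"ax": 0,"ay": 0,"az": 0},{"dx": 0,"dy": 0,"dz": 0,"ax": 0,"ay": 0,"az": 0},{"dx": 0,"dy": 0,"dz": 0,"ax": 0,"ay": 0,"az": 0},{"dx": 0,"dy": 0,"dz": 0,"ax": 0,"ay": 0,"az": 0},{"dx": 0,"dy": 0,"dz": 0,"ax": 0,"ay": 0,"az": 0}], "claw": 0.85}}

```text
time_s: 17.27
ee_pos: [0.5945, -0.0573, 0.0313]
eef_rot: [3.139, -0.009, 0.059]
force: [0.5, 0.1, 0.3]
grip_width: 0.0799
```

>>> {"fn": "play_rows", "kwargs": {"commands": [{"dx": 0,"dy": 0,"dz": -0.005,"ax": 0,"ay": 0,"az": 0},{"dx": 0,"dy": 0,"dz": -0.015,"ax": 0,"ay": 0,"az": 0},{"dx": 0,"dy": 0,"dz": -0.025,"ax": 0,"ay": 0,"az": 0},{"dx": 0,"dy": 0,"dz": -0.03,"ax": 0,"ay": 0,"az": 0},{"dx": 0,"dy": 0,"dz": -0.03,"ax": 0,"ay": 0,"az": 0}]}}

```text
time_s: 17.68
ee_pos: [0.5903, -0.0567, 0.1339]
eef_rot: [-3.141, 0.004, 0.059]
force: [-0.2, -0.4, 0.7]
grip_width: 0.0801
```

>>> {"fn": "play_rows", "kwargs": {"commands": [{"dx": 0,"dy": 0,"dz": -0.03,"ax": 0,"ay": 0,"az": 0},{"dx": 0,"dy": 0,"dz": -0.03,"ax": 0,"ay": 0,"az": 0},{"dx": 0,"dy": 0,"dz": -0.03,"ax": 0,"ay": 0,"az": 0},{"dx": -0.02,"dy": 0,"dz": -0.02,"ax": 0,"ay": 0,"az": 0},{"dx": -0.02,"dy": 0,"dz": 0,"ax": 0,"ay": 0,"az": 0}]}}

```text
time_s: 18.1
ee_pos: [0.5516, -0.0589, 0.2567]
eef_rot: [3.14, -0.005, 0.059]
force: [-0.3, -0.5, 0.5]
grip_width: 0.08
```

```bash
python3 - <<'E'
from h import *
c,im=save('wrist','g'); o=ctrl.get_obs(); print(o['time_s'],o['ee_pos'],np.degrees(o['eef_rot']),o['grip_width'],o['force'])
_,b=save('scene','g_scene'); cv2.imwrite('pics/gg.png',cv2.resize(np.hstack([im,b])[...,::-1],(800,300)))
E
```

```text
18.15 [ 0.54903302 -0.05898076  0.25574477] [179.91410208  -0.18568879   3.3906447 ] 0.07987215837279588 [-2.1521578  -0.28782322  0.17763077]
```

View pics/gg.png

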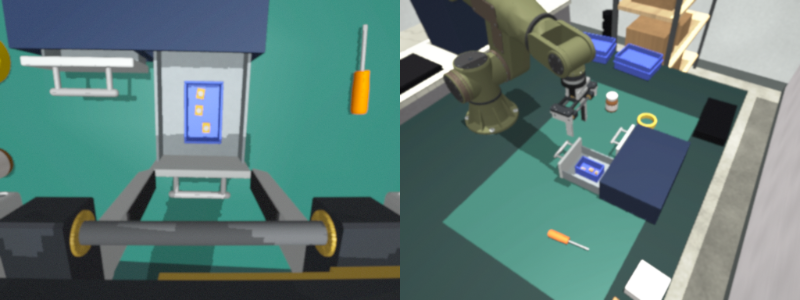

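The bin sits flat in the open drawer with all three terminals in it; everything else looks in place. One last numeric check before handing in.

```bash
python3 - <<'E'
from h import *
c=cam('wrist'); b=onz(c,(256,249),.088); e=onz(c,(256,67),.115)
print('handle',b.round(4),'cab edge',e.round(4),'out ~',np.hypot(*(e-b)[:2])-.035)
im=cv2.imread('pics/g.png'); m=cv2.inRange(cv2.cvtColor(im,cv2.COLOR_BGR2HSV),(112,150,120),(128,255,255))
k=max(cv2.findContours(m,0,2)[0],key=cv2.contourArea); print(cv2.minAreaRect(np.array([onz(c,q[0],.063)[:2]*1000 for q in k.astype(float)],np.float32)))
# cabinet drag: top corners scene before/after, navy mask diff
for f in('e_scene','g_scene','a_scene'):
    h=cv2.cvtColor(cv2.imread(f'pics/{f}.png'),cv2.COLOR_BGR2HSV); q=cv2.inRange(h,(105,80,40),(125,255,125)); q[:, :240]=0; q[:150]=0; q[290:]=0;q[:,375:]=0
    k=max(cv2.findContours(q,0,2)[0],key=cv2.contourArea); print(f,cv2.contourArea(k),cv2.boundingRect(k),cv2.minAreaRect(k)[0])
E
```

```text
handle [ 0.4607 -0.0602  0.088 ] cab edge [ 0.6718 -0.0486  0.115 ] out ~ 0.17641568777561095
((589.8360595703125, -57.908782958984375), (92.46192932128906, 56.586360931396484), 1.4751912355422974)
e_scene 8497.0 (256, 160, 116, 127) (310.1952209472656, 217.27053833007812)
g_scene 8500.0 (256, 160, 116, 127) (310.265869140625, 217.00733947753906)
a_scene 8436.0 (256, 160, 116, 127) (309.90753173828125, 217.37356567382812)
```

```bash
python3 -c "
from h import *
print(workorder.hand_in())"
```

```text
the job is handed in; nothing more can be done
None
```

The job is done and handed in: the bin is in the right drawer, which is left open. No verdict was reported.

- **Finding the free drawer:** The left drawer moved about 4 mm, then held against a pull of about 10 N, so it is the locked one. The right drawer slid freely at 3–6 N, and I pulled it out to roughly 170–176 mm.
- **Moving the bin:** My first grip was too near the rim, so I regripped lower before lifting. I carried the bin level and lowered it until the force on the tool showed contact (about 8 N). I then released it and withdrew straight up.
- **Last checks:**
  - The bin is in the drawer at about (0.590, −0.058), upright, with all three terminals in it.
  - The cabinet's outline in the scene camera changed by less than about 1 pixel from start to finish, so I saw no drag.
  - The jar, screwdriver and tape roll looked in place.
  - The arm is clear of everything, and the clock read about 18 s.
- **Disagreements:** The final colour mask measured the bin as 92 by 57 mm, smaller than its real 100 by 62 mm, probably because the mask clipped its edges. The two estimates of how far the drawer is out differ by about 5 mm, but both are well above 150 mm.

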